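# Find the burner cap that rocks and seat it

### The arm

A 6-joint arm with a two-finger parallel gripper is mounted at the origin on a cart in front of the work surface, level with it; the furniture and walls round the work are solid. World frame = base frame: x ahead of the robot, y to its left, z up, the work surface at z = 0. Lengths are in m, angles in rad, forces in N, time in s.
With the tool pointing down it reaches from about 0.3 to 0.875 m from the base axis. Payload 6.4 kg.
Tool frame: the origin (TCP) lies between the finger pads; the fingertips stand 8 mm ahead of it and the grasp point (between the pads) lies 11 mm behind it; z points along the fingers, y is the direction in which the jaws open and shut (so a half turn about z gives the same grasp; the last joint's range is limited). The gripper opens to 85 mm and grips with 20 to 120 N. Pads are 22 mm wide; open, the fingers measure 114 mm over their backs; the gripper's body (76 mm by 85 mm) begins 54 mm behind the grasp point. The pads swing forward as they close: fully open they stand 13 mm farther back than shut.
Start: joints at [0.989, 0.181, 1.607, -0, 1.354, -0.206], TCP at [0.211, 0.535, 0.239] pointing down, gripper open.
Joint ranges: [-2.99, 2.99], [-0.89, 2.07], [0.3, 2.58], [-1.14, 4.28], [0, 2.63], [-3.12, 3.12]. Speed limits (rad/s): [2.57, 2.57, 3.01, 3.14, 3.14, 3.14].

### API

Orientations are given as a unit quaternion [w, x, y, z].
In Python, from bench import monitor, viewer, workorder, spotter gives the robot as it stands. The module is installed in compiled form; this text tells all that it offers.
- The arm moves only by the tool move_arm, never from a script. Its argument "motion" is a list of rows, each a list of 3 entries, a list of its own where there are three numbers: the shift along the tool's x, y, z in units of 60 mm (1.0 is 60 mm), then the turn, a rotation vector about the tool's x, y, z in units of 8 degrees (1.0 is 8 degrees), then the opening in per cent of the stroke, from 0 (shut) to 100 (fully open). In form: [[[dx, dy, dz], [rx, ry, rz], grip], ...]. A call has 1 to 10 rows; each row is the pose to reach, as a shift and turn from the pose commanded when the call began, along the tool's axes at that moment; what a row does not reach only later rows make up. A row lasts 1/8 s, in which the tool goes at most 62.5 mm and 10.7 degrees, less where a joint would pass 70% of its speed; a pose out of reach is approached as far as the arm can. A call with a gripper value outside its range is refused whole. The fingers move at their own pace and stop on an object; the grip force is fixed at half the most. Time passes only in rows, so rows that repeat a pose let the fingers close. It gives the time, the measured TCP pose, the force and the opening at its end, in the units of the state.
- monitor.get_obs(): the state, without advancing time (a new reading comes with each control period).
- viewer.camera(name): name is "scene" or "top"; returns the picture (420x560x3 uint8, blue, green, red); there is no depth.
- viewer.calibration(name): a dict with "fovy" (degrees; the focal length in pixels is half the picture's height over the tangent of half this angle, whatever the lens; pixels are square), "cx", "cy" (the principal point, pixels), "extrinsics" (4x4, takes a point from camera to world coordinates). Camera axes: x right, y down, z forward; pixel columns grow to the right and rows downward; lengths in m; the calibration is good to about 2 mm. A picture is of the moment at which its call begins. calibration takes no time and is no camera call.
- workorder.hand_in(): hands the job in, once; it reports no verdict.
Trained networks look in the newest picture that a camera, given by its name, has taken for a name from the list of things; names that differ only in an ending like _2 or _b are one class to them, and where a whole thing is asked for, a point or a joint stands for the part that bears it (a point fixed in the world has none). Each returns a list of dicts, best first, with "score" (0 to 1); they miss things now and then, are a little off and sometimes report something else, mostly with a low value. They report only what shows in the picture. A call takes as long as a camera call. They do not tell look-alikes from the thing itself.
- spotter.search_frame(camera, name): "centre" ([column, row] as shares, 0 to 1, of the picture: columns of its width, rows of its height, amid what is visible of it).
- spotter.outline_of(camera, name): "region" (420x560 bool, what is visible of it) and "centre" ([column, row] as shares, 0 to 1, of the picture: columns of its width, rows of its height, amid what is visible of it).
The state is a dict: "time_s": time; "q": joint angles; "dq": joint speeds; "joint_efforts": joint torques, N m; "eef_pos": TCP position; "eef_rot": TCP orientation; "wrist_force": force on the tool from outside, world axes, zero at the start; "torque": the same for the moment, N m; "opening": opening from 0.0 (shut) to 1.0 (fully open).
Only numpy, scipy, OpenCV 4.12 (cv2) and the standard library are available. Lean on these libraries where they do the work, as an engineer would, in place of code of your own. Each camera call takes 0.05 s, during which the arm holds its last target. There are 200 camera calls.

### The job

The gas hob has just been cleaned and one of its three burner caps was not put back squarely on its burner. Going along the row from the left burner to the right, press down on each cap with a fingertip to find the one that rocks, then push that cap sideways with the finger until it drops home, so that all three caps lie centred and flat on their burners. Only press and push the caps: do not pick one up or knock one off, leave the things standing around where they are, and finish with the hand clear.

Things in the scene. Friction and masses are not known exactly. Their poses are not given: they have to be found in the camera images.
- hob: steel table-top gas hob, fixed, 506 mm wide (its y), 240 mm deep (its x), three black knobs on its front (-x side, 20 mm out). Origin under its centre on the worktop, x to the back, z up; flat top 60 mm above the worktop. Burners in a row along its y, 160 mm apart, the middle one at its centre; crowns end 82 mm, seated caps 89 mm above the worktop. Pan supports are off
- burner_left (a point): centre of the left burner as seen from the robot (at the hob's +y end), at the top of its fixed aluminium crown: a ring 66 mm across, 22 mm high, with a bore 49 mm wide for the cap's spigot. A seated cap lies level with its origin here (to 2 mm), its rim standing out 5 mm beyond the crown all round
- burner_middle (a point): centre of the middle burner as seen from the robot (at the hob's centre), at the top of its fixed aluminium crown: a ring 66 mm across, 22 mm high, with a bore 49 mm wide for the cap's spigot. A seated cap lies level with its origin here (to 2 mm), its rim standing out 5 mm beyond the crown all round
- burner_right (a point): centre of the right burner as seen from the robot (at the hob's -y end), at the top of its fixed aluminium crown: a ring 66 mm across, 22 mm high, with a bore 49 mm wide for the cap's spigot. A seated cap lies level with its origin here (to 2 mm), its rim standing out 5 mm beyond the crown all round
- cap_a: one of three identical round black burner caps, loose, 76 mm across, 7 mm thick, about 0.16 kg. Origin: centre of its flat underside (rim's lower face); z up, top face at +7 mm. Under its middle a round spigot 45 mm across, 4 mm deep. Which cap is on which burner, and which one is off its seat, changes from start to start
- cap_b: one of three identical round black burner caps, loose, 76 mm across, 7 mm thick, about 0.16 kg. Origin: centre of its flat underside (rim's lower face); z up, top face at +7 mm. Under its middle a round spigot 45 mm across, 4 mm deep. Off its seat, a cap is shifted 5 to 6 mm to one side (left, right or towards the robot, not to the back), spigot perched on the bore's edge there: that side stands higher, it leans 5 degrees and rocks under 1 N
- cap_c: one of three identical round black burner caps, loose, 76 mm across, 7 mm thick, about 0.16 kg. Origin: centre of its flat underside (rim's lower face); z up, top face at +7 mm. Under its middle a round spigot 45 mm across, 4 mm deep. One off its seat slides when its rim is pushed from the high side towards the burner's centre (2 to 6 N); the spigot then drops 4 mm into the bore, which stops it
- jar: small honey jar with a red lid, 58 mm across and 68 mm high, loose on the worktop behind the hob; origin under its centre. Leave it
- tumbler: glass tumbler in a woven sleeve, 84 mm across and 147 mm high, loose on the worktop left of the hob; origin under its centre. Leave it
- cup: white teacup, 91 x 122 mm with its handle and 72 mm high, loose on the worktop right of the hob in front of the sink; origin under its centre. Leave it
Things that resemble listed ones, but are neither listed nor needed, are in the scene too. Leave any blue or brown look-alike of the cap_b alone.

How it is judged:
On the way, in this order (a step that is already met when the one before it is completed fails the run):
1. a fingertip presses on the cap of the left burner (1 N or more) (((horizontal distance between cap_a and burner_left below 0.02 m and contact force between the fingers and cap_a above 1 N) or (horizontal distance between cap_b and burner_left below 0.02 m and contact force between the fingers and cap_b above 1 N) or (horizontal distance between cap_c and burner_left below 0.02 m and contact force between the fingers and cap_c above 1 N))), for 0.05 s.
2. a fingertip presses on the cap of the middle burner (1 N or more) (((horizontal distance between cap_a and burner_middle below 0.02 m and contact force between the fingers and cap_a above 1 N) or (horizontal distance between cap_b and burner_middle below 0.02 m and contact force between the fingers and cap_b above 1 N) or (horizontal distance between cap_c and burner_middle below 0.02 m and contact force between the fingers and cap_c above 1 N))), for 0.05 s.
3. a fingertip presses on the cap of the right burner (1 N or more) (((horizontal distance between cap_a and burner_right below 0.02 m and contact force between the fingers and cap_a above 1 N) or (horizontal distance between cap_b and burner_right below 0.02 m and contact force between the fingers and cap_b above 1 N) or (horizontal distance between cap_c and burner_right below 0.02 m and contact force between the fingers and cap_c above 1 N))), for 0.05 s.
At the end, for the whole second after the job is handed in: each of the three caps lies at rest on a burner with its centre within 4 mm of the burner's centre, its underside down on the crown (within 1.5 mm) and level within 0.025 rad ((horizontal distance between cap_a and burner_left below 0.004 m or horizontal distance between cap_a and burner_middle below 0.004 m or horizontal distance between cap_a and burner_right below 0.004 m) and z of each of cap_a, cap_b, cap_c in the frame of hob below 0.0835 m and angle between each of cap_a, cap_b, cap_c's own z axis and vertical below 0.025 rad and linear speed of each of cap_a, cap_b, cap_c below 0.02 m/s and (horizontal distance between cap_b and burner_left below 0.004 m or horizontal distance between cap_b and burner_middle below 0.004 m or horizontal distance between cap_b and burner_right below 0.004 m) and (horizontal distance between cap_c and burner_left below 0.004 m or horizontal distance between cap_c and burner_middle below 0.004 m or horizontal distance between cap_c and burner_right below 0.004 m)); the robot touches nothing.
It fails at once if a burner cap is lifted or thrown up off its burner (z of any of cap_a, cap_b, cap_c in the frame of hob above 0.096 m).
It fails at once if a burner cap is carried off or knocked off its burner (centre more than 20 mm from every burner) or tipped by more than 0.4 rad ((angle between cap_a's own z axis and vertical above 0.4 rad or (horizontal distance between cap_a and burner_left above 0.02 m and horizontal distance between cap_a and burner_middle above 0.02 m and horizontal distance between cap_a and burner_right above 0.02 m)) or (angle between cap_b's own z axis and vertical above 0.4 rad or (horizontal distance between cap_b and burner_left above 0.02 m and horizontal distance between cap_b and burner_middle above 0.02 m and horizontal distance between cap_b and burner_right above 0.02 m)) or (angle between cap_c's own z axis and vertical above 0.4 rad or (horizontal distance between cap_c and burner_left above 0.02 m and horizontal distance between cap_c and burner_middle above 0.02 m and horizontal distance between cap_c and burner_right above 0.02 m))).
It fails at once if the honey jar, the tumbler or the cup is displaced by more than 30 mm (distance of any of jar, tumbler, cup from where it was at the start of the episode above 0.03 m).
It also fails if it takes over 70 s, if anything falls off the work surface, if the arm or the gripper's body presses on something with over 40 N, if the wrist force passes 120 N, or if a joint passes its speed limit or range.

## Working session

There is one attempt and no reset: what is moved stays moved. The work goes in short steps, Python scripts to look and compute and a tool call to move; the robot and the scene stay as the last step left them, time stands still between calls to the robot, and variables do not carry over. Pictures are saved under pics/ and viewed, about 8 in all and at most 12, crops included, and the job is handed in when it is done.

Besides the shell and the picture viewer there is one more tool, called after "Emit:" as name([rows], argument=value, ...), one row to a line, values as JSON. move_arm: Moves the arm, as the interface text tells. Its arguments: {"type":"object","properties":{"motion":{"type":"array","items":{"type":"array"}}},"required":["motion"]}

```bash
mkdir -p pics
cat > h.py <<'E'
import numpy as np, cv2
from bench import monitor, viewer, workorder, spotter
def cal(n):
    c=viewer.calibration(n); f=210/np.tan(np.radians(c['fovy'])/2); return f,c['cx'],c['cy'],np.array(c['extrinsics'])
def ray(n,u,v,z):
    f,cx,cy,T=cal(n); d=T[:3,:3]@np.array([(u-cx)/f,(v-cy)/f,1]); o=T[:3,3]; return o+d*(z-o[2])/d[2]
def proj(n,p):
    f,cx,cy,T=cal(n); q=T[:3,:3].T@(np.array(p)-T[:3,3]); return np.array([cx+f*q[0]/q[2],cy+f*q[1]/q[2]])
E
python3 - <<'E'
from h import *
for n in('scene','top'):
    im=viewer.camera(n); cv2.imwrite(f'pics/{n}0.png',im)
    f,cx,cy,T=cal(n); print(n,f,cx,cy,T.round(4).tolist())
    for nm in('cap_a','hob'):
        for d in spotter.outline_of(n,nm):
            u,v=d['centre'][0]*560,d['centre'][1]*420
            print(nm,round(d['score'],2),round(u,1),round(v,1),d['region'].sum(),ray(n,u,v,.089 if nm=='cap_a' else .06).round(4))
o=monitor.get_obs(); print({k:np.round(v,4).tolist() for k,v in o.items()})
E
```

```text
scene 419.8792003426779 278.6050857102905 224.94168077553425 [[-0.6999, -0.4961, 0.5138, -0.3665], [-0.7141, 0.4724, -0.5167, 1.0736], [0.0136, -0.7285, -0.6849, 1.2816], [0.0, 0.0, 0.0, 1.0]]
cap_a 0.61 201.0 334.1 336 [0.3329 0.7175 0.089 ]
cap_a 0.6 220.6 273.7 140 [0.4883 0.5123 0.089 ]
cap_a 0.44 221.0 293.0 912 [0.4181 0.5667 0.089 ]
cap_a 0.22 288.0 252.7 1344 [0.3908 0.2576 0.089 ]
hob 0.82 290.2 248.3 1499 [0.4201 0.2142 0.06  ]
top 403.13356693539 277.23688783869824 215.1487260682492 [[-0.0569, -0.9756, 0.212, 0.262], [-0.9984, 0.0569, -0.0061, 0.2033], [-0.0062, -0.212, -0.9772, 1.4119], [0.0, 0.0, 0.0, 1.0]]
cap_a 0.9 296.1 234.8 425 [0.4787 0.1362 0.089 ]
cap_a 0.75 249.0 244.3 401 [0.4559 0.294  0.089 ]
cap_a 0.75 343.3 231.5 392 [ 0.4806 -0.021   0.089 ]
cap_a 0.64 132.7 275.0 385 [0.377  0.6768 0.089 ]
cap_a 0.53 198.9 227.5 345 [0.522  0.4586 0.089 ]
hob 0.58 289.4 250.2 9450 [0.4323 0.1608 0.06  ]
{'time_s': 0.3, 'q': [0.9887, 0.1811, 1.6073, -0.0, 1.3538, -0.2063], 'dq': [-0.0001, -0.0018, -0.0022, 0.0022, 0.0007, -0.0028], 'joint_efforts': [-0.0003, -44.4335, -35.106, -0.0003, 0.0055, -0.0], 'eef_pos': [0.2109, 0.5347, 0.239], 'eef_rot': [-0.0001, 0.1868, 0.9824, -0.0003], 'wrist_force': [-0.6484, 0.3488, -0.257], 'torque': [-0.0096, -0.0093, -0.0134], 'opening': 0.9995}
```

Run:
```python
import cv2
a=cv2.imread('pics/top0.png'); cv2.imwrite('pics/top0c.png',cv2.resize(a[150:350,90:410],(800,500),interpolation=cv2.INTER_CUBIC))
```

```text
(no output)
```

View pics/scene0.png

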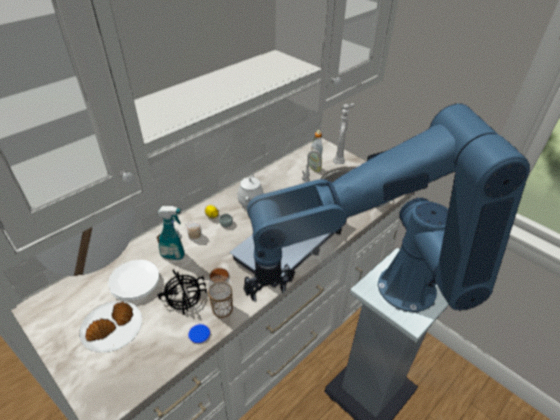

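View pics/top0c.png

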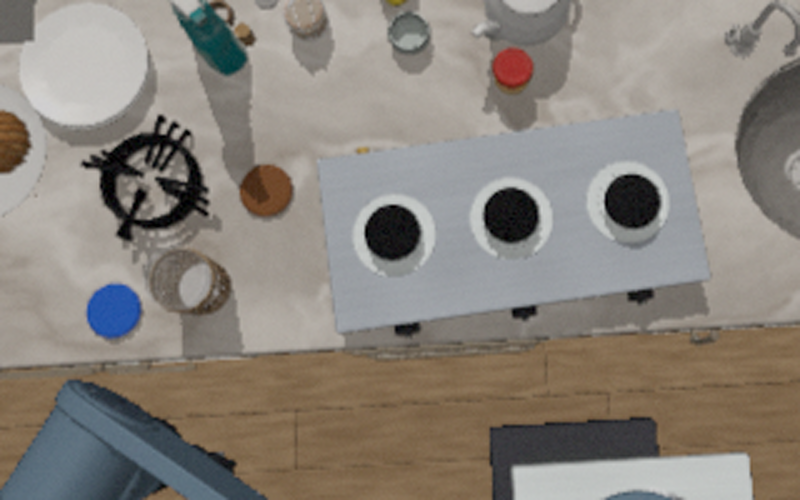

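The top view shows three black caps on the grey hob, at crop (392,232), (511,215) and (632,201). The look-alikes are the brown disc at (266,190) and the blue one at (114,311), both on the worktop, plus a loose black pan support at (150,185). Next I measure the hob pose and how far each cap sits from its burner.

```bash
cat > meas.py <<'E'
from h import *
from scipy.optimize import least_squares
ims=[viewer.camera('top').astype(float) for _ in range(4)]; im=np.mean(ims,0); g=im.mean(2)
def rowcaps():
    out=[]
    for u,v in((247,243),(294,236),(343,230)):
        y,x=np.mgrid[v-17:v+18,u-17:u+18]; p=g[v-17:v+18,u-17:u+18]
        w=np.clip((110-p)/(110-25),0,1); 
        n,l,s,c=cv2.connectedComponentsWithStats((p<85).astype(np.uint8)); k=1+np.argmax(s[1:,4])
        m=cv2.dilate((l==k).astype(np.uint8),np.ones((3,3)))*w
        uu,vv=(x*m).sum()/m.sum(),(y*m).sum()/m.sum()
        P=ray('top',uu,vv,.0875)   # approx mid between top and rim
        out.append(P); print('cap',round(uu,2),round(vv,2),'area',m.sum().round(1),P.round(4))
    return np.array(out)
if __name__=='__main__':
    C=rowcaps()
    # hob: hull of segmented top, edges
    r=max(spotter.outline_of('top','hob'),key=lambda d:d['region'].sum())['region'].astype(np.uint8)
    b,gr,rd=im[...,0],im[...,1],im[...,2]
    m=(((b-rd)>8)&(g>90)&(cv2.dilate(r,np.ones((9,9)))>0)).astype(np.uint8)
    m=cv2.morphologyEx(m,cv2.MORPH_OPEN,np.ones((3,3)))
    n,l,s,c=cv2.connectedComponentsWithStats(m); k=1+np.argmax(s[1:,4]); m=(l==k).astype(np.uint8)
    cn=max(cv2.findContours(m,0,2)[0],key=cv2.contourArea)[:,0]
    P=np.array([ray('top',u,v,.06)[:2] for u,v in cn])
    R=cv2.minAreaRect(P.astype(np.float32)); print('rect',R)
    def res(q):
        c,s_=np.cos(q[2]),np.sin(q[2]); L=(P-q[:2])@np.array([[c,-s_],[s_,c]])
        return np.maximum(abs(L[:,0])-.119,abs(L[:,1])-.2515)
    s=least_squares(res,[R[0][0],R[0][1],.13 if C[0,0]<C[2,0] else -.13],loss='soft_l1',f_scale=.002); q=s.x; print('hob',q.round(4),'rms',np.std(s.fun).round(4))
    yd=np.array([-np.sin(q[2]),np.cos(q[2])]); xd=np.array([np.cos(q[2]),np.sin(q[2])])
    for i in range(3):
        d=C[i,:2]-(q[:2]+(1-i)*.16*yd); print('off hobx,hoby mm',(d@xd*1e3).round(1),(d@yd*1e3).round(1), 'burner',(q[:2]+(1-i)*.16*yd).round(4))
    v=cv2.resize(im[195:285,210:380].astype(np.uint8),(800,424),interpolation=cv2.INTER_CUBIC); cv2.imwrite('pics/caps.png',v)
    for nm in('jar','tumbler','cup'):
        d=spotter.search_frame('top',nm)[:1]
        for e in d: print(nm,e['score'],ray('top',e['centre'][0]*560,e['centre'][1]*420,.07).round(3))
E
python3 meas.py
```

```text
cap 246.47 242.63 area 370.9 [0.4622 0.3021 0.0875]
cap 293.98 235.76 area 365.3 [0.4761 0.1435 0.0875]
cap 342.41 230.17 area 364.8 [ 0.4856 -0.0188  0.0875]
rect ((0.3987314999103546, 0.04148581251502037), (0.07800756394863129, 0.050970934331417084), 35.89398193359375)
hob [ 0.3633  0.211  -0.5377] rms 0.0124
off hobx,hoby mm 38.2 -31.0 burner [0.4453 0.3484]
off hobx,hoby mm 131.4 -0.2 burner [0.3633 0.211 ]
off hobx,hoby mm 222.7 25.3 burner [0.2814 0.0735]
jar 0.7 [0.668 0.116 0.07 ]
tumbler 0.89 [0.415 0.573 0.07 ]
cup 0.9 [ 0.362 -0.343  0.07 ]
```

View pics/caps.png

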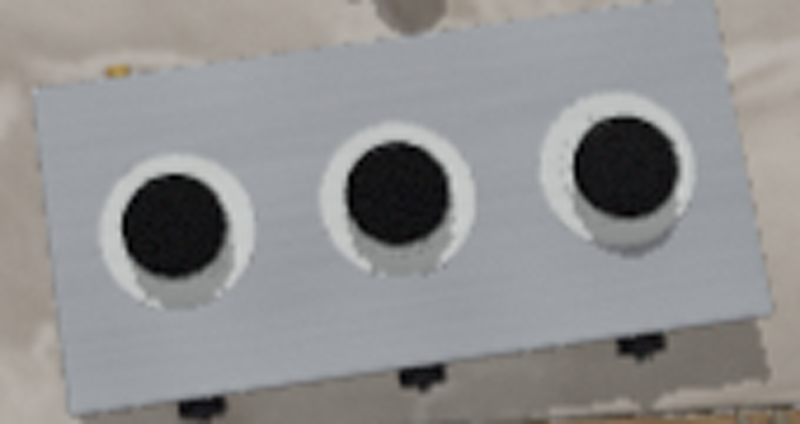

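Overall view: the right cap (crop 627,167) looks about 9 crop px right of its white disc (618,168). The left (175,226) and middle (397,193) caps look centred on theirs. The hob segmentation failed, so I fit its pose from the visible corners instead.

Run:
```python
from meas import *
C=rowcaps()
# edge refine: sample lines between approximate corners
cr=np.array([(37,90),(718,2),(772,312),(70,414)],float); s=np.array([170/800,90/424]); px=cr*s-.5+s/2+[210,195]
print(px.round(1).tolist())
W=np.array([ray('top',*p,.06)[:2] for p in px]); print(W.round(4).tolist(),'sides',[np.linalg.norm(W[i]-W[(i+1)%4]).round(4) for i in range(4)])
L=np.array([[.12,.253],[.12,-.253],[-.12,-.253],[-.12,.253]])
mc=W.mean(0); A=L.T@(W-mc); th=np.arctan2(A[0,1]-A[1,0],A[0,0]+A[1,1]); print('hob',mc.round(4),th)
c,n=np.cos(th),np.sin(th); R=np.array([[c,-n],[n,c]])
print('resid mm',((W-mc-L@R.T)*1e3).round(1).tolist())
B=[mc+R@[0,(1-i)*.16] for i in range(3)]
for i in range(3):
    # disc: bright low-saturation vs bluish hob; fit centre via ellipse to white mask outer hull
    u,v=proj('top',[*B[i],.06]).round().astype(int); y,x=np.mgrid[v-20:v+21,u-20:u+21]
    p=im[v-20:v+21,u-20:u+21]; m=((p.mean(2)>185)).astype(np.uint8)
    cn=np.vstack(cv2.findContours(m,0,1)[0]); h=cv2.convexHull(cn); (cx,cy),r=cv2.minEnclosingCircle(h)
    D=ray('top',cx+u-20,cy+v-20,.061)
    print('burner',B[i].round(4),'cap off (hob x,y mm)',(R.T@(C[i,:2]-B[i])*1e3).round(1),'disc',D[:2].round(4),r)
```

```text
cap 246.47 242.64 area 370.6 [0.4622 0.3021 0.0875]
cap 293.98 235.76 area 365.3 [0.4761 0.1435 0.0875]
cap 342.41 230.16 area 365.0 [ 0.4856 -0.0188  0.0875]
[[217.5, 213.7], [362.2, 195.0], [373.7, 260.8], [224.5, 282.5]]
[[0.5723, 0.3997], [0.6094, -0.103], [0.3804, -0.1181], [0.3375, 0.3824]] sides [np.float64(0.504), np.float64(0.2294), np.float64(0.5024), np.float64(0.2354)]
hob [0.4749 0.1402] 0.07781816890145163
resid mm [[-2.6, -2.1], [-4.8, -0.3], [5.5, 3.2], [1.9, -0.7]]
burner [0.4625 0.2998] cap off (hob x,y mm) [-0.1  2.4] disc [0.4624 0.3015] 16.229084014892578
burner [0.4749 0.1402] cap off (hob x,y mm) [1.4 3.1] disc [0.4761 0.1422] 16.202138900756836
burner [ 0.4873 -0.0193] cap off (hob x,y mm) [-1.7  0.6] disc [ 0.491  -0.0183] 16.22136116027832
```

Run:
```python
from h import *
im=np.mean([viewer.camera('top').astype(float) for _ in range(3)],0).astype(np.uint8)
B=[(.4622,.3015),(.4761,.1422),(.49,-.0172)]
o=[]
for b in B:
    c=proj('top',[*b,.075]); M=np.array([[1,0,c[0]-22],[0,1,c[1]-22]],float)
    k=6; A=np.array([[1/k,0,c[0]-22],[0,1/k,c[1]-22]])
    t=cv2.warpAffine(im,A,(264,264),flags=cv2.INTER_LINEAR|cv2.WARP_INVERSE_MAP)
    z=proj('top',[*b,.082]); z=((z-c+22)*6).round().astype(int); cv2.drawMarker(t,tuple(map(int,z)),(0,255,0),0,12,1)
    for zz,r,col in((.061,.0535,(0,0,255)),(.089,.038,(255,255,0))):
        pts=np.array([(proj('top',[b[0]+r*np.cos(a),b[1]+r*np.sin(a),zz])-c+22)*6 for a in np.linspace(0,6.3,60)])
        cv2.polylines(t,[pts.round().astype(int)],True,col,1)
    o.append(t)
cv2.imwrite('pics/z3.png',np.hstack(o))
```

```text
(no output)
```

View pics/z3.png

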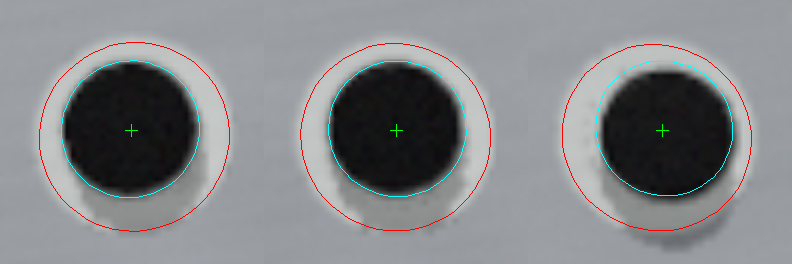

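The hob sits at about +0.085 rad. In this view the left and middle caps coincide with their circles. The right cap (tile 3, about 666,134) sits low, i.e. towards the robot, and its shadow reaches farther out. Pressing will confirm. I close the fingers and go above the left burner with the tool aligned to the hob.

Emit:
move_arm([
  [[-0.9,-0.35,0],[0,0,-0.6],0],
  [[-1.8,-0.7,0],[0,0,-1.2],0],
  [[-2.7,-1.05,0.2],[0,0,-1.8],0],
  [[-3.6,-1.4,0.4],[0,0,-2.4],0],
  [[-4.5,-1.75,0.7],[0,0,-3.0],0],
  [[-5.32,-2.08,1.0],[0,0,-3.3],0],
  [[-5.32,-2.08,1.0],[0,0,-3.3],0],
  [[-5.32,-2.08,1.3],[0,0,-3.3],0],
  [[-5.32,-2.08,1.6],[0,0,-3.3],0],
  [[-5.32,-2.08,1.6],[0,0,-3.3],0],
])

```text
time_s: 2.3
eef_pos: [0.4598, 0.302, 0.1409]
eef_rot: [-0.002, -0.043, 0.999, -0.001]
wrist_force: [0.1, 0.1, 0.2]
opening: -0.001
```

Emit:
move_arm([
  [[0,0,0.3],[0,0,0],0],
  [[0,0,0.6],[0,0,0],0],
  [[0,0,0.66],[0,0,0],0],
  [[0,0,0.68],[0,0,0],0],
  [[0,0,0.7],[0,0,0],0],
  [[0,0,0.72],[0,0,0],0],
  [[0,0,0.72],[0,0,0],0],
])

```text
time_s: 3.18
eef_pos: [0.4623, 0.3017, 0.1003]
eef_rot: [0.0, -0.042, 0.999, 0.0]
wrist_force: [0.1, -0.2, 0.0]
opening: 0.005
```

Run:
```python
from h import *
im=viewer.camera('scene'); c=proj('scene',(.476,.142,.089)); print(c)
u,v=c.astype(int); cv2.imwrite('pics/s1.png',cv2.resize(im[v-55:v+55,u-75:u+75],(750,550),interpolation=cv2.INTER_CUBIC))
for p in((.4622,.3015,.09),(.476,.142,.09),(.49,-.0172,.09)): print(((proj('scene',p)-[u-75,v-55])*5).round())
```

```text
[293.00800273 227.55845359]
[246. 383.]
[375. 277.]
[491. 182.]
```

View pics/s1.png

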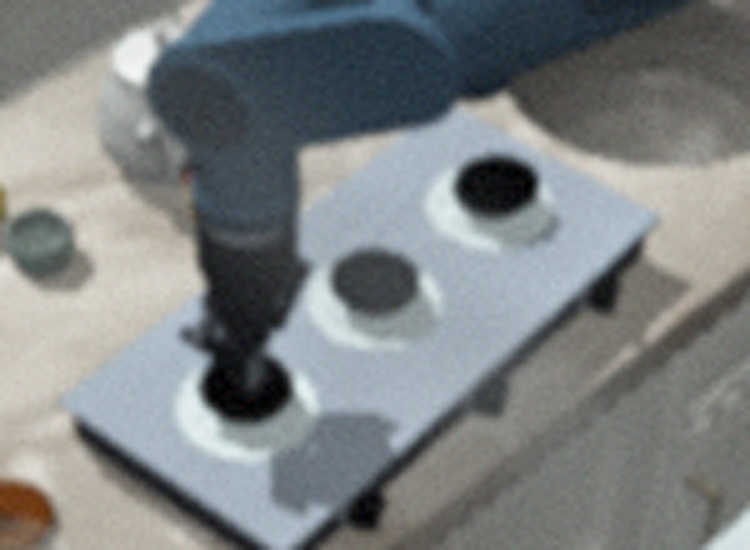

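The scene view shows the fingertip over the left cap. The right cap (497,187) sits about 6 crop px right of its predicted spot, which fits a shift towards the robot with that side raised. Next I press the left cap.

Emit:
move_arm([
  [[0,0,0.02],[0,0,0],0],
  [[0,0,0.04],[0,0,0],0],
  [[0,0,0.06],[0,0,0],0],
  [[0,0,0.08],[0,0,0],0],
  [[0,0,0.08],[0,0,0],0],
])

```text
time_s: 3.85
eef_pos: [0.4622, 0.3017, 0.097]
eef_rot: [-0.0, -0.043, 0.999, -0.0]
wrist_force: [-6.5, -3.0, 15.4]
opening: -0.001
```

Emit:
move_arm([
  [[0,0,-0.5],[0,0,0],0],
  [[0,-0.9,-0.5],[0,0,0],0],
  [[0,-1.8,-0.5],[0,0,0],0],
  [[0,-2.66,-0.5],[0,0,0],0],
  [[0,-2.66,-0.4],[0,0,0],0],
  [[0,-2.66,-0.15],[0,0,0],0],
  [[0,-2.66,-0.06],[0,0,0],0],
  [[0,-2.66,-0.04],[0,0,0],0],
  [[0,-2.66,-0.03],[0,0,0],0],
  [[0,-2.66,-0.03],[0,0,0],0],
])

```text
time_s: 5.1
eef_pos: [0.4747, 0.1437, 0.097]
eef_rot: [-0.001, -0.044, 0.999, -0.0]
wrist_force: [-4.0, -1.3, 6.3]
opening: -0.0
```

Emit:
move_arm([
  [[0,0,-0.5],[0,0,0],0],
  [[0,-0.9,-0.5],[0,0,0],0],
  [[0,-1.8,-0.5],[0,0,0],0],
  [[0,-2.66,-0.5],[0,0,0],0],
  [[0,-2.66,-0.5],[0,0,0],0],
  [[0,-2.66,-0.3],[0,0,0],0],
  [[0,-2.66,-0.2],[0,0,0],0],
  [[0,-2.66,-0.15],[0,0,0],0],
  [[0,-2.66,-0.12],[0,0,0],0],
  [[0,-2.66,-0.12],[0,0,0],0],
])

```text
time_s: 6.35
eef_pos: [0.4893, -0.0161, 0.1043]
eef_rot: [0.0, -0.043, 0.999, -0.0]
wrist_force: [-0.1, -0.1, 0.5]
opening: 0.0
```

Emit:
move_arm([
  [[0,0,0.02],[0,0,0],0],
  [[0,0,0.02],[0,0,0],0],
])

```text
time_s: 6.6
eef_pos: [0.4893, -0.0165, 0.1032]
eef_rot: [0.0, -0.042, 0.999, -0.0]
wrist_force: [0.2, -0.9, 0.3]
opening: 0.003
```

Emit:
move_arm([
  [[0,0,0.02],[0,0,0],0],
  [[0,0,0.02],[0,0,0],0],
])

```text
time_s: 6.85
eef_pos: [0.4892, -0.0164, 0.1018]
eef_rot: [-0.0, -0.042, 0.999, 0.0]
wrist_force: [0.4, 0.0, 0.3]
opening: 0.002
```

Emit:
move_arm([
  [[0,0,0.015],[0,0,0],0],
  [[0,0,0.015],[0,0,0],0],
])

```text
time_s: 7.1
eef_pos: [0.4892, -0.0164, 0.1009]
eef_rot: [-0.0, -0.042, 0.999, 0.0]
wrist_force: [0.6, 0.5, 0.5]
opening: 0.002
```

Emit:
move_arm([
  [[0,0,0.015],[0,0,0],0],
  [[0,0,0.015],[0,0,0],0],
])

```text
time_s: 7.35
eef_pos: [0.4893, -0.0164, 0.1001]
eef_rot: [0.0, -0.042, 0.999, -0.0]
wrist_force: [0.1, -0.6, 0.6]
opening: -0.002
```

Emit:
move_arm([
  [[0,0,0.015],[0,0,0],0],
  [[0,0,0.015],[0,0,0],0],
])

```text
time_s: 7.6
eef_pos: [0.4894, -0.0165, 0.0997]
eef_rot: [0.0, -0.042, 0.999, -0.0]
wrist_force: [-1.5, -0.6, 5.7]
opening: 0.001
```

Emit:
move_arm([
  [[0,0,0.015],[0,0,0],0],
  [[0,0,0.015],[0,0,0],0],
])

```text
time_s: 7.85
eef_pos: [0.4896, -0.0167, 0.0995]
eef_rot: [0.0, -0.043, 0.999, -0.0]
wrist_force: [-4.3, -0.6, 11.5]
opening: -0.0
```

All three caps are pressed. Left and middle made contact at TCP z 0.097 and were firm. The right cap made contact 2.7 mm higher, so it is the one off its seat. Now I work out which side it is shifted to.

Run:
```python
from h import *
b=np.array([.490,-.0172]); hx=np.array([.9963,.0855]); hy=np.array([-.0855,.9963])
ring=[(a,.0) for a in np.linspace(0,2*np.pi,72,endpoint=False)]
def cen(n,off,hi,z0):
    P=[]
    for a,_ in ring:
        l=.038*np.array([np.cos(a),np.sin(a)]); h=z0+.089+(np.dot(l,hi)*np.tan(np.radians(5)) if z0 else 0)
        P.append(proj(n,[*(b+hx*(l[0]+off[0])+hy*(l[1]+off[1])),h]))
    P=np.array(P); return (P.max(0)+P.min(0))/2
for n in('top','scene'):
    s=cen(n,(0,0),(0,0),0)
    for k,o in(('robot',(-1,0)),('left',(0,1)),('right',(0,-1))): print(n,k,(cen(n,np.array(o)*.0055,np.array(o),.003)-s).round(2))
print('top measured right minus pred(seated, rel mid)', np.array([342.41,230.16])-proj('top',[*b,.0875]), np.array([293.98,235.76])-proj('top',[.4761,.1422,.0875]), np.array([246.47,242.64])-proj('top',[.4622,.3015,.0875]))
```

```text
top robot [0.43 1.48]
top left [-1.52  0.07]
top right [ 1.8 -0.4]
scene robot [1.08 0.03]
scene left [-0.72  0.1 ]
scene right [ 0.82 -1.14]
top measured right minus pred(seated, rel mid) [0.599344   1.27463921] [-0.38108189  0.02575895] [-0.19369915  0.01848949]
```

Both cameras match a shift towards the robot: top view (0.6,1.3) px against a predicted (0.4,1.5), scene view (1.2,0) px against (1.1,0.0). I go in front of the right cap and push towards the back.

Emit:
move_arm([
  [[0,0,-0.3],[0,0,0],0],
  [[0,0,-0.6],[0,0,0],0],
  [[0.6,0,-0.6],[0,0,0],0],
  [[1.17,0,-0.6],[0,0,0],0],
  [[1.17,0,-0.6],[0,0,0],0],
  [[1.17,0,-0.2],[0,0,0],0],
  [[1.17,0,0.1],[0,0,0],0],
  [[1.17,0,0.2],[0,0,0],0],
  [[1.17,0,0.2],[0,0,0],0],
])

```text
time_s: 8.98
eef_pos: [0.4196, -0.0224, 0.0862]
eef_rot: [-0.0, -0.043, 0.999, 0.0]
wrist_force: [-0.4, 0.4, 0.7]
opening: 0.0
```

Emit:
move_arm([
  [[-0.1,0,0],[0,0,0],0],
  [[-0.2,0,0],[0,0,0],0],
  [[-0.22,0,0],[0,0,0],0],
  [[-0.24,0,0],[0,0,0],0],
  [[-0.24,0,0],[0,0,0],0],
])

```text
time_s: 9.6
eef_pos: [0.4336, -0.0211, 0.0863]
eef_rot: [-0.0, -0.043, 0.999, -0.0]
wrist_force: [-0.4, -0.2, 0.3]
opening: -0.0
```

Emit:
move_arm([
  [[-0.017,0,0],[0,0,0],0],
  [[-0.033,0,0],[0,0,0],0],
  [[-0.033,0,0],[0,0,0],0],
])

```text
time_s: 9.98
eef_pos: [0.4357, -0.021, 0.0863]
eef_rot: [0.0, -0.042, 0.999, -0.0]
wrist_force: [0.5, -0.0, -0.7]
opening: 0.002
```

Emit:
move_arm([
  [[-0.017,0,0],[0,0,0],0],
  [[-0.033,0,0],[0,0,0],0],
  [[-0.033,0,0],[0,0,0],0],
])

```text
time_s: 10.35
eef_pos: [0.4376, -0.0208, 0.0863]
eef_rot: [-0.0, -0.042, 0.999, 0.0]
wrist_force: [0.9, -0.1, 0.1]
opening: -0.003
```

Emit:
move_arm([
  [[-0.017,0,0],[0,0,0],0],
  [[-0.033,0,0],[0,0,0],0],
  [[-0.033,0,0],[0,0,0],0],
])

```text
time_s: 10.72
eef_pos: [0.4394, -0.0205, 0.0862]
eef_rot: [-0.0, -0.043, 0.999, 0.0]
wrist_force: [-0.9, 0.7, 0.4]
opening: -0.002
```

Emit:
move_arm([
  [[-0.017,0,0],[0,0,0],0],
  [[-0.033,0,0],[0,0,0],0],
  [[-0.033,0,0],[0,0,0],0],
])

```text
time_s: 11.1
eef_pos: [0.4418, -0.0205, 0.0863]
eef_rot: [0.0, -0.042, 0.999, -0.0]
wrist_force: [-0.8, 0.1, 0.7]
opening: -0.002
```

Emit:
move_arm([
  [[-0.02,0,0],[0,0,0],0],
  [[-0.02,0,0],[0,0,0],0],
])

```text
time_s: 11.35
eef_pos: [0.4428, -0.0204, 0.0863]
eef_rot: [0.0, -0.042, 0.999, -0.0]
wrist_force: [-0.4, -0.1, 0.9]
opening: 0.0
```

Run:
```python
from h import *
for n in('scene','top'):
    im=viewer.camera(n); u,v=proj(n,(.476,.06,.089)).astype(int)
    cv2.imwrite(f'pics/p_{n}.png',cv2.resize(im[v-30:v+30,u-45:u+45],(390,260),interpolation=cv2.INTER_CUBIC))
cv2.imwrite('pics/p.png',np.hstack([cv2.imread('pics/p_scene.png'),cv2.imread('pics/p_top.png')]))
```

```text
(no output)
```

View pics/p.png

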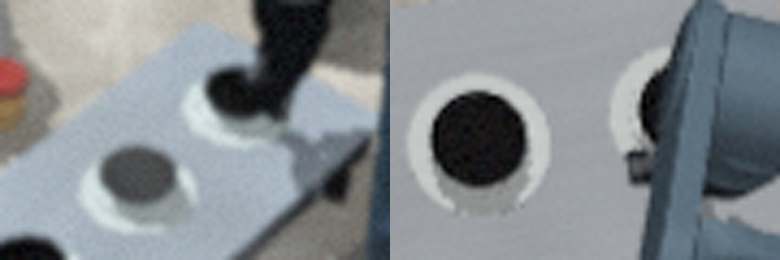

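The cap is still on its burner, with the finger right at its front rim (scene crop about 265,85). I keep edging forward and watch the force.

Emit:
move_arm([
  [[-0.02,0,0],[0,0,0],0],
  [[-0.02,0,0],[0,0,0],0],
])

```text
time_s: 11.7
eef_pos: [0.444, -0.0203, 0.0863]
eef_rot: [0.0, -0.042, 0.999, -0.0]
wrist_force: [-1.2, -0.2, 1.3]
opening: -0.001
```

Emit:
move_arm([
  [[-0.02,0,0],[0,0,0],0],
  [[-0.02,0,0],[0,0,0],0],
])

```text
time_s: 11.95
eef_pos: [0.4444, -0.0201, 0.0862]
eef_rot: [-0.001, -0.043, 0.999, 0.0]
wrist_force: [-4.7, -1.2, 5.3]
opening: 0.005
```

Emit:
move_arm([
  [[-0.02,0,0],[0,0,0],0],
  [[-0.02,0,0],[0,0,0],0],
])

```text
time_s: 12.2
eef_pos: [0.4445, -0.0201, 0.086]
eef_rot: [-0.002, -0.043, 0.999, 0.0]
wrist_force: [-9.2, -2.6, 7.5]
opening: 0.003
```

The force rises to 9 N with no further travel, so the cap is probably home against the bore. I back off and move clear to check.

Emit:
move_arm([
  [[0.1,0,0],[0,0,0],0],
  [[0.4,0,0],[0,0,0],0],
  [[0.4,0,-0.6],[0,0,0],0],
  [[0.4,0,-1.4],[0,0,0],0],
  [[0.4,0.8,-2],[0,0,0],0],
  [[0.4,1.7,-2],[0,0,0],0],
  [[0.4,2.6,-2],[0,0,0],0],
  [[0.4,3.5,-2],[0,0,0],0],
  [[0.4,4.4,-2],[0,0,0],0],
  [[0.4,5.3,-2],[0,0,0],0],
])

```text
time_s: 13.45
eef_pos: [0.3953, 0.2968, 0.2066]
eef_rot: [0.001, -0.043, 0.999, 0.0]
wrist_force: [0.0, 0.5, 0.1]
opening: -0.001
```

Run:
```python
from meas import *
rowcaps()
v=cv2.resize(im[195:285,210:380].astype(np.uint8),(800,424),interpolation=cv2.INTER_CUBIC); cv2.imwrite('pics/caps2.png',v)
```

```text
cap 248.18 254.33 area 178.6 [0.4231 0.2981 0.0875]
cap 293.98 235.76 area 365.0 [0.4761 0.1435 0.0875]
cap 341.96 228.57 area 361.0 [ 0.491  -0.0178  0.0875]
```

View pics/caps2.png

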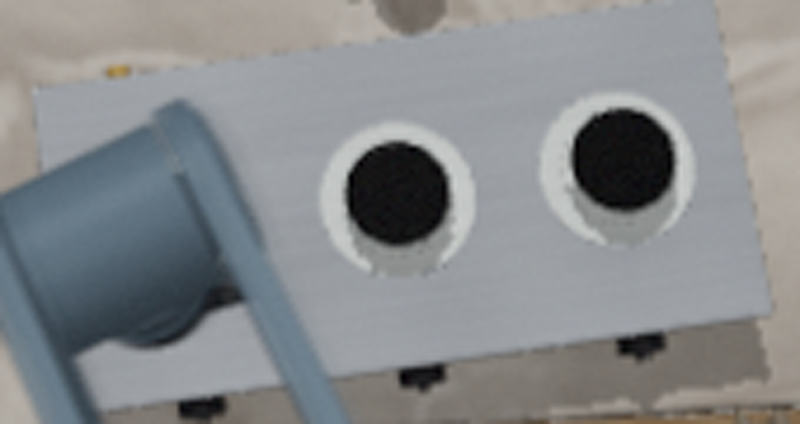

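The right cap has moved 5.4 mm back to (0.491,-0.018), and its shadow (crop 625,225) now looks like the middle cap's. I confirm seating with a height and press check.

Emit:
move_arm([
  [[-0.2,-0.9,0],[0,0,0],0],
  [[-0.4,-1.8,0],[0,0,0],0],
  [[-0.6,-2.7,0],[0,0,0],0],
  [[-0.8,-3.6,0],[0,0,0],0],
  [[-1,-4.5,0],[0,0,0],0],
  [[-1.12,-5.34,0.3],[0,0,0],0],
  [[-1.12,-5.34,0.9],[0,0,0],0],
  [[-1.12,-5.34,1.5],[0,0,0],0],
  [[-1.12,-5.34,1.75],[0,0,0],0],
  [[-1.12,-5.34,1.75],[0,0,0],0],
])

```text
time_s: 14.9
eef_pos: [0.4888, -0.0192, 0.1008]
eef_rot: [-0.001, -0.042, 0.999, 0.0]
wrist_force: [0.1, 0.6, 0.5]
opening: -0.0
```

Emit:
move_arm([
  [[0,0,0.02],[0,0,0],0],
  [[0,0,0.03],[0,0,0],0],
  [[0,0,0.03],[0,0,0],0],
])

```text
time_s: 15.28
eef_pos: [0.4901, -0.0188, 0.1003]
eef_rot: [0.001, -0.043, 0.999, -0.0]
wrist_force: [0.7, -0.8, -0.1]
opening: 0.003
```

Emit:
move_arm([
  [[0,0,0.02],[0,0,0],0],
  [[0,0,0.03],[0,0,0],0],
  [[0,0,0.03],[0,0,0],0],
])

```text
time_s: 15.65
eef_pos: [0.4895, -0.0187, 0.0976]
eef_rot: [-0.0, -0.042, 0.999, 0.0]
wrist_force: [0.1, 0.7, 0.6]
opening: 0.004
```

Emit:
move_arm([
  [[0,0,0.01],[0,0,0],0],
  [[0,0,0.02],[0,0,0],0],
  [[0,0,0.02],[0,0,0],0],
])

```text
time_s: 16.02
eef_pos: [0.4896, -0.0188, 0.0971]
eef_rot: [-0.0, -0.043, 0.999, -0.0]
wrist_force: [-3.3, 0.6, 7.0]
opening: 0.001
```

The right cap now makes contact at 0.097, the same height as the others, and it's firm. I retract and take a final look.

Emit:
move_arm([
  [[0,0,-0.7],[0,0,0],0],
  [[0,0,-1.6],[0,0,0],0],
  [[0.5,0.7,-2.2],[0,0,0],0],
  [[1,1.5,-2.3],[0,0,0],0],
  [[1.5,2.3,-2.3],[0,0,0],0],
  [[2,3.1,-2.3],[0,0,0],0],
  [[2.5,3.9,-2.3],[0,0,0],0],
  [[3,4.7,-2.3],[0,0,0],0],
  [[3.3,5.5,-2.3],[0,0,0],0],
  [[3.5,6.3,-2.3],[0,0,0],0],
])

```text
time_s: 17.27
eef_pos: [0.247, 0.3415, 0.2348]
eef_rot: [0.001, -0.043, 0.999, 0.0]
wrist_force: [1.3, -0.0, 0.6]
opening: 0.003
```

Emit:
move_arm([
  [[0,0.9,0],[0,0,0],0],
  [[0,1.8,0],[0,0,0],0],
  [[0,2.5,0],[0,0,0],0],
  [[0,2.5,0],[0,0,0],0],
  [[0,2.5,0],[0,0,0],0],
])

```text
time_s: 17.9
eef_pos: [0.2352, 0.4889, 0.2339]
eef_rot: [-0.0, -0.043, 0.999, -0.001]
wrist_force: [0.0, -0.1, -0.4]
opening: 0.001
```

Run:
```python
from meas import *
rowcaps()
for nm in('jar','tumbler','cup'):
    for e in spotter.search_frame('top',nm)[:1]: print(nm,ray('top',e['centre'][0]*560,e['centre'][1]*420,.07).round(3))
cv2.imwrite('pics/end.png',cv2.resize(im[150:350,90:410].astype(np.uint8),(800,500),interpolation=cv2.INTER_CUBIC))
```

```text
cap 246.47 242.63 area 370.6 [0.4622 0.3021 0.0875]
cap 293.98 235.76 area 365.3 [0.4761 0.1435 0.0875]
cap 341.96 228.57 area 361.5 [ 0.491  -0.0178  0.0875]
jar [0.681 0.12  0.07 ]
tumbler [0.415 0.587 0.07 ]
cup [ 0.362 -0.328  0.07 ]
```

View pics/end.png

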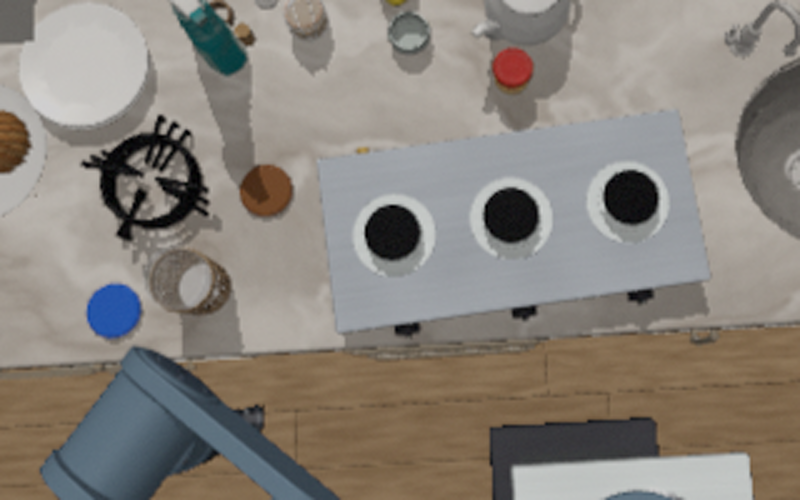

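The final view shows all three caps on their discs, with the right one at (631,196). The jar (513,68) and tumbler (190,280) are at the same pixels as at the start, and the hand is clear.

```bash
python3 -c "
from bench import workorder; print(workorder.hand_in())"
```

```text
the job is handed in; nothing more can be done
None
```

The right cap was the one off its seat. I pushed it home and handed the job in at about 18 s of the 70 s; the hand-in gives no verdict.

**Finding it:** I pressed the caps left, middle, right, with 15, 6 and 11 N. The left and middle were firm, at TCP z 0.097. The right one stood 2.7 mm higher, and both cameras showed it shifted towards the robot.

**Mending it:** I pushed its front rim towards the back until the force rose to 9 N and the finger stopped moving. It had moved about 5 mm.

**Last checks:**
- **Seating:** pressed again with 7 N, the right cap made contact at 0.097, the same height as the others. From above, its shadow now matches theirs.
- **Other caps:** the left and middle caps are where they were at the start.
- **Surroundings:** the jar and tumbler are unmoved in the pictures, and the hand is clear. I did not check the cup by eye, only with the spotter.

**Checks that failed or disagreed:**
- **Hob pose:** the automatic fit of the hob outline failed, so I used the visible corners and the white discs instead.
- **Cap centring:** the spacing of the left and middle caps puts the right cap up to about 3 mm off sideways. Its disc puts it within about 1 mm. The 2 mm play in the bore and the 2 mm calibration error account for the difference.
- **Push force:** I felt no clear 2 to 6 N while the cap slid, only the final stop.
- **Spotter positions:** those for the jar, tumbler and cup changed by 14 to 15 mm between looks. I took this as noise for the jar and tumbler, whose pixels did not change. The cup is assumed unmoved because the arm never went near it.

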